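# Tighten the drain nut of an upturned baby bath

### The arm

A 6-joint arm with a two-finger parallel gripper is mounted at the origin on the work surface. World frame = base frame: x ahead of the robot, y to its left, z up, the work surface at z = 0. Lengths are in m, angles in rad, forces in N, time in s.
With the tool pointing down it reaches from about 0.25 to 0.775 m from the base axis. Payload 4 kg.
Tool frame: the origin (TCP) lies at the centre of the arm's flange, where the gripper is bolted on; the fingertips stand 173 mm ahead of it and the grasp point (between the pads) lies 155 mm ahead of it; z points along the fingers, y is the line along which they close (so a half turn about z gives the same grasp; the last joint's range is limited). The gripper opens to 85 mm and grips with 20 to 120 N. Pads are 22 mm wide; open, the fingers measure 114 mm over their backs; the gripper's body (76 mm by 85 mm) begins 54 mm behind the grasp point. The pads swing forward as they close: fully open they stand 13 mm farther back than shut.
Start: joints at [-1.403, 0.087, 1.371, -0, 1.684, -0.103], TCP at [0.147, -0.53, 0.405] pointing down, gripper open.
Joint ranges: [-3.1, 3.1], [-0.76, 2.03], [0.27, 2.55], [-1.08, 4.22], [0.17, 2.65], [-2.57, 2.57]. Speed limits (rad/s): [2.79, 2.79, 3.14, 3.14, 3.14, 3.14].

### API

Orientations are given as a rotation vector (axis times angle).
In Python, from rig import r gives the robot as it stands. The module is installed in compiled form; this text tells all that it offers. Calls block until the motion is done:
- r.move_pose(position, orientation): joint-space move of the TCP to a pose.
- r.move_linear(position, ori=None, feed=0.15, stop_force=None): straight line of the TCP; ori=None keeps the orientation; feed is the mean speed in m/s. With stop_force (N) it stops when the force on the tool has changed by that much, and returns True; else False.
- r.move_joints(angles): joint-space move.
- r.gripper_open() and r.clamp(newtons=None): open the fingers fully, or close them until they stop; newtons is the grip in N (None keeps the last).
- r.pause(seconds).
- r.ik(position, orientation): joint angles nearest the present ones, or None.
- r.read_state(): the state.
- r.snapshot(name): name is "scene" or "side" or "wrist"; returns (picture, depth): 420x560x3 uint8, red, green, blue; 420x560 float32, m along the optical axis (not along the pixel's ray), 0 where there is no reading.
- r.camera_info(name): a dict with "fx", "fy", "cx", "cy" (pixels), "cam_to_world" (4x4, takes a point from camera to world coordinates). Camera axes: x right, y down, z forward; pixel columns grow to the right and rows downward; lengths in m; the calibration is good to about 2 mm. The wrist camera is an equidistant fisheye: a pixel r from the principal point sees the ray r / f radians off the axis. A picture is of the moment at which its call begins: read the wrist's pose just before it. camera_info takes no time and is no camera call; for the wrist camera it gives the pose at the moment of the call.
A pose or a line that the arm cannot do raises r.Unreachable and nothing moves.
- r.finish_job(): hands the job in; it is judged then, once.
The state is a dict: "time": time; "qpos": joint angles; "qvel": joint speeds; "effort": joint torques, N m; "ee_pos": TCP position; "orientation": TCP orientation; "force": force on the tool from outside, world axes, zero at the start; "torque": the same for the moment, N m; "gripper_width": finger opening in m; "grasp_force": force on a finger pad.
Only numpy, scipy, OpenCV 4.12 (cv2) and the standard library are available. Lean on these libraries where they do the work, as an engineer would, in place of code of your own. Each camera call takes 0.05 s, during which the arm holds its last target. There are 200 camera calls.

### The job

The baby bath lies upside down on the changing table so that its drain can be made tight: with the gripper, screw the grey hex nut down by hand (clockwise seen from above) until it seats on its rubber washer and goes stiff, then give it about an eighth of a turn more with the blue spanner, not over-tightening it, as the plastic cracks. Afterwards lay the spanner back flat on the table, clear of the bath, without dropping it. Leave the tin, brush and rattle where they are.

Things in the scene. Friction and masses are not known exactly. Their poses are not given: they have to be found in the camera images.
- bath: Pale bath upside down, fixed. Origin: its centre at table height; z up. Rim 300 (own x) by 460 mm (own y) on the table; walls taper to a flat panel 236 x 396 mm, 130 mm up. On it four upright round feet at own x = +-92, y = +-168 mm, 36 mm wide, 65 mm tall (top 195 mm above the table). Drain axis at own x = 0, y = -80 mm. A 2 mm grey mat sticks out 25 mm all round the rim.
- nut_mid (a point): Centre of the grey hex, its axis vertical: 48 mm across flats, 26 mm tall (13 mm up and down from here), flats facing own +-y and every 60 deg from there; the frame turns with the nut. Collar below: 62 mm wide, 4 mm thick. The point is 30 mm over the bath's panel when seated, 2 mm higher at nut_run 0. The white drain tail (37 mm wide) ends 28 to 30 mm above this point and keeps the nut captive.
- nut: The same nut as a solid (what fingers and spanner touch). Origin on its axis, 32 mm below point nut_mid; same axes.
- nut_run (a joint): Loose travel of the nut on its thread, rad: grows as the nut is turned clockwise seen from above, 3.0 when seated on the washer; starts between 0.9 and 2.0. Turns easily (about 0.25 Nm), stays where left. At 3.0 it goes stiff and further clockwise turn shows as nut_snug; turning back, also easy, lowers nut_run again.
- nut_snug (a joint): Further clockwise turn of the nut once seated, squeezing the washer, rad: 0 at the start, needs about 1.3 Nm, stays where left. An eighth of a turn is 0.785. Range 0 to 1.5.
- spanner: Blue nylon spanner flat on the table, 198 mm. Origin: on its underside, mid grip; x to the jaw, z up. Handle x = -80 to 48 mm, 24 mm wide, 24 mm tall, flat sides. Head x = 48 to 118 mm, 86 mm wide, 16 mm thick (same underside); jaw: straight slot 51 mm wide, open to +x, floor at x = 68 mm, faces parallel to x = 108 mm, then flared. 0.16 kg, centre of mass at x = 21 mm.
- spanner_jaw (a point): Centre of the jaw, where the nut's axis passes when the spanner is on it: x = 100 mm and 8 mm above the underside of the spanner; same axes as the spanner. The slot is 3 mm wider than the nut, so the spanner has about 7 degrees of play either way on it.
- tin: Closed aluminium tin, 67 mm diameter, 76 mm tall, standing on the bath's panel 150 to 195 mm from the nut's axis. Origin: centre of its underside. Not to be moved.
- brush: Grey plastic brush lying bristles down on the table near the spanner: 161 mm long along own x, 36 mm wide, 31 mm tall. Origin: under its middle. Not to be moved.
- rattle: Beech dumb-bell rattle on the table: 142 mm long along own x, 52 mm wide and tall. Origin: under its middle. Not to be moved.
Not all that is in view belongs to the job. Of the things that look like the spanner, take the one that is farthest from the robot's base at the start.

How it is judged:
On the way, in this order (a step that is already met when the one before it is completed fails the run):
1. The nut is screwed down by the fingers until it seats on its washer (value of joint nut_run above 2.9 rad and value of joint nut_snug below 0.2 rad and contact force between the fingers and nut above 0.5 N), for 0.05 s.
2. The spanner, on the nut, has tightened it by about an eighth of a turn (value of joint nut_snug above 0.55 rad and contact force between spanner and nut above 0.5 N), for 0.05 s.
At the end, for the whole second after the job is handed in: Nut seated (loose travel over 2.85 rad) and 0.55 to 1.05 rad (about an eighth of a turn) beyond; spanner flat and still on the table, touching neither bath nor other things; tin, brush and rattle within 15 mm of their starts, tin upright (value of joint nut_run above 2.85 rad and value of joint nut_snug between 0.55 and 1.05 rad and height (world z) of spanner below 0.006 m and angle between spanner's own z axis and vertical below 0.06 rad and linear speed of spanner below 0.02 m/s and contact force between spanner and bath below 0.1 N and contact force between spanner and tin below 0.1 N and contact force between spanner and brush below 0.1 N and contact force between spanner and rattle below 0.1 N and distance of each of tin, brush, rattle from where it was at the start of the episode below 0.015 m and angle between tin's own z axis and vertical below 0.1 rad).
It fails at once if The nut is tightened past hand-tight with the fingers instead of the spanner (contact force between the fingers and nut above 3 N and value of joint nut_snug above 0.25 rad).
It fails at once if The nut is overtightened: more than 1.15 rad beyond seating (value of joint nut_snug above 1.15 rad).
It fails at once if The spanner is dropped or thrown (linear speed of spanner above 0.7 m/s and contact force between the fingers and spanner below 0.1 N).
It fails at once if The tin, brush or rattle is knocked out of place by more than 20 mm (distance of any of tin, brush, rattle from where it was at the start of the episode above 0.02 m).
It also fails if it takes over 72 s, if anything falls off the work surface, if the arm or the gripper's body presses on something with over 40 N, if the wrist force passes 120 N, or if a joint passes its speed limit or range.

## Working session

There is one attempt and no reset: what is moved stays moved. The work goes in short steps, each a Python script; the robot and the scene stay as the last script left them, time stands still between calls to the robot, and variables do not carry over. Pictures are saved under pics/ and viewed, at most 10 in all, crops included, and the job is handed in when it is done.

```bash
mkdir -p pics; ls; python3 - <<'E'
from rig import r
import cv2, numpy as np
for n in ["scene","side","wrist"]:
    c=r.camera_info(n); p,d=r.snapshot(n)
    np.savez(f"pics/{n}0.npz",p=p,d=d,K=[c['fx'],c['fy'],c['cx'],c['cy']],T=c['cam_to_world'])
    cv2.imwrite(f"pics/{n}0.png",p[:,:,::-1]); print(n,c['fx'],np.round(c['cam_to_world'],3).tolist())
s=r.read_state(); print(s)
E
```

```text
pics
scene 509.07877148472636 [[-0.319, 0.749, -0.581, 1.183], [0.948, 0.247, -0.201, 0.157], [-0.007, -0.614, -0.789, 1.078], [0.0, 0.0, 0.0, 1.0]]
side 541.3061747594763 [[0.997, -0.064, 0.05, 0.392], [-0.081, -0.757, 0.648, -1.182], [-0.004, -0.65, -0.76, 1.409], [0.0, 0.0, 0.0, 1.0]]
wrist 325.19226210127806 [[0.269, -0.927, -0.26, 0.214], [-0.963, -0.26, -0.071, -0.511], [-0.002, 0.269, -0.963, 0.371], [0.0, 0.0, 0.0, 1.0]]
{'time': 0.15, 'qpos': array([-1.40310576e+00,  8.78132166e-02,  1.37191735e+00,  2.23509326e-05,
        1.68362172e+00, -1.03117108e-01]), 'qvel': array([-0.00105169, -0.00124993, -0.00582439, -0.00030114, -0.00172973,
        0.00042057]), 'effort': array([ 1.03616901e-03, -3.52372527e+01, -3.13679159e+01, -1.12445775e-04,
        8.05586809e-03, -1.21451632e-05]), 'ee_pos': array([ 0.14710565, -0.52987274,  0.40378726]), 'orientation': array([-3.11109348e+00, -4.23851430e-01,  5.43244988e-05]), 'force': array([-0.37210504, -0.2755289 ,  0.03738095]), 'torque': array([-0.00726912, -0.04968419,  0.00779771]), 'grasp_force': 0.0, 'gripper_width': 0.08550622774038522}
```

View pics/scene0.png

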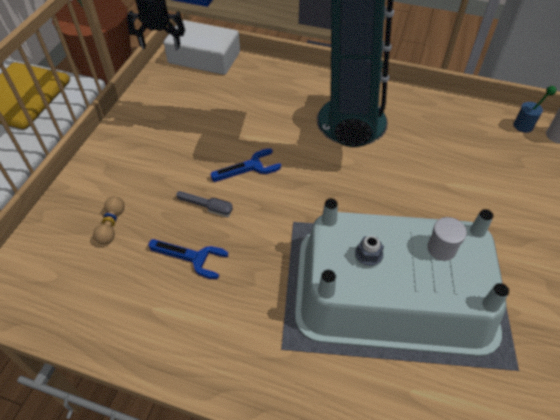

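View pics/side0.png

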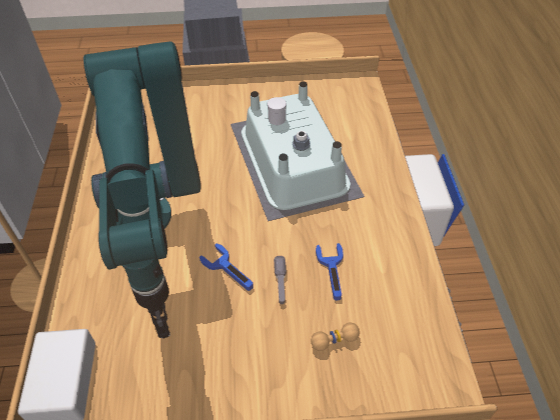

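The scene view shows two blue spanners: the far one is at (190,258) and the near decoy at (247,165). The brush is at (205,202), the rattle at (108,220), the nut at (370,250) and the tin at (445,240). The bath's feet are dark-topped at (331,205), (484,216), (328,277) and (500,292). The side view agrees, with the far spanner at (330,270) and the nut at (301,140).

```bash
cat > vis.py <<'E'
import numpy as np, cv2
def load(n): 
    z=np.load(f"pics/{n}.npz"); return z['p'],z['d'],z['K'],z['T']
def cloud(d,K,T):
    v,u=np.mgrid[:d.shape[0],:d.shape[1]]
    P=np.stack([(u-K[2])/K[0]*d,(v-K[3])/K[1]*d,d],-1)
    W=P@T[:3,:3].T+T[:3,3]; W[d<=0]=np.nan; return W
def ray(uv,K,T,z):
    D=T[:3,:3]@np.array([(uv[0]-K[2])/K[0],(uv[1]-K[3])/K[1],1]); o=T[:3,3]
    return o+D*(z-o[2])/D[2]
E
python3 - <<'E'
from vis import *
for n in ["scene0","side0"]:
    p,d,K,T=load(n); W=cloud(d,K,T); hsv=cv2.cvtColor(p,cv2.COLOR_RGB2HSV); x,y,z=np.moveaxis(W,-1,0)
    print(n)
    area=(x>0.1)&(x<0.95)&(y>-.75)&(y<.6)
    t=area&(z<.006); print(' table z',np.nanmedian(z[t]))
    blue=(hsv[...,0]>105)&(hsv[...,0]<130)&(hsv[...,1]>150)&area&(z>-.02)&(z<.05)
    nl,lab,st,cen=cv2.connectedComponentsWithStats(blue.astype(np.uint8))
    for i in range(1,nl):
        if st[i,4]<60: continue
        m=lab==i; q=W[m]; e=np.linalg.eigh(np.cov(q[:,:2].T))[1][:,1]; s=(q[:,:2]-q[:,:2].mean(0))@e
        print(' blue',st[i],q.mean(0).round(3),'z95',np.percentile(q[:,2],95).round(3),'axis',e.round(3),'ext',s.min().round(3),s.max().round(3))
    up=area&(z>.012)&(z<.07)&~blue
    nl,lab,st,cen=cv2.connectedComponentsWithStats(up.astype(np.uint8))
    for i in range(1,nl):
        if st[i,4]<80: continue
        q=W[lab==i]; print(' up',st[i],np.nanmean(q,0).round(3),q[:,2].max().round(3),(q.max(0)-q.min(0)).round(3))
    bathy=(x>0.3)&(y>-.2)
    for lo,hi in ((.187,.21),(.215,.25)):
        up=area&bathy&(z>lo)&(z<hi)
        nl,lab,st,cen=cv2.connectedComponentsWithStats(up.astype(np.uint8))
        for i in range(1,nl):
            if st[i,4]<10: continue
            q=W[lab==i]; print(' hi',lo,st[i],((q.max(0)+q.min(0))/2).round(4),(q.max(0)-q.min(0)).round(3))
E
```

```text
scene0
 table z 0.0007450359943101947
 blue [212 149  68  32 564] [ 0.295 -0.231  0.019] z95 0.027 axis [-0.679  0.734] ext -0.106 0.085
 blue [150 240  77  38 737] [ 0.616 -0.258  0.019] z95 0.027 axis [-0.04   0.999] ext -0.114 0.078
 up [   0   76  125  170 3005] [ 0.445 -0.733  0.043] 0.07 [0.633 0.024 0.058]
 up [211 161  36  17 116] [ 0.321 -0.278  0.025] 0.03 [0.081 0.079 0.016]
 up [176 191  57  25 591] [ 0.453 -0.285  0.026] 0.038 [0.042 0.161 0.025]
 up [ 93 197  32  48 801] [ 0.594 -0.494  0.04 ] 0.057 [0.133 0.07  0.045]
 up [149 239  48  14 190] [ 0.608 -0.316  0.025] 0.031 [0.028 0.123 0.015]
 up [ 298  240  203  110 3155] [0.662 0.231 0.04 ] 0.07 [0.236 0.483 0.058]
 hi 0.187 [324 198  14  14 142] [0.487  0.046  0.1933] [0.031 0.029 0.012]
 hi 0.187 [479 209  15  13 156] [0.4111 0.3727 0.193 ] [0.03  0.028 0.012]
 hi 0.187 [433 217  34  31 791] [0.4843 0.3012 0.1986] [0.068 0.066 0.023]
 hi 0.187 [364 236  16  14 167] [0.5568 0.1528 0.1907] [0.036 0.032 0.007]
 hi 0.187 [321 269  16  16 185] [0.6665 0.0879 0.1932] [0.031 0.03  0.012]
 hi 0.187 [492 283  18  16 208] [0.
[... 549 characters left out ...]
 0.022 [0.065 0.051 0.01 ]
 up [274 256  13  48 389] [ 0.451 -0.291  0.025] 0.035 [0.035 0.161 0.023]
 up [311 323  49  28 691] [ 0.585 -0.51   0.038] 0.056 [0.137 0.067 0.043]
 up [336 404 161  16 737] [ 0.765 -0.742  0.067] 0.07 [0.397 0.018 0.021]
 hi 0.187 [300  81   8   6  33] [0.5914 0.4094 0.1954] [0.027 0.039 0.016]
 hi 0.187 [251  91   9   7  45] [0.4128 0.3707 0.194 ] [0.029 0.032 0.014]
 hi 0.187 [268  97  19  16 235] [0.4867 0.2979 0.1985] [0.064 0.069 0.023]
 hi 0.187 [298 131   8   7  24] [0.5569 0.1486 0.1909] [0.024 0.03  0.007]
 hi 0.187 [333 141   9   9  59] [0.6665 0.085  0.1943] [0.027 0.032 0.015]
 hi 0.187 [279 153  10   9  58] [0.4881 0.0455 0.1935] [0.029 0.038 0.013]
```

Four feet give a bath centre of (0.539,0.230), which puts the drain axis at (0.557,0.152). That matches the measured tail top, at z about 0.19. Next I'll look at the nut from close by.

```bash
cat >> vis.py <<'E'
def down(yaw_y):  # rotvec, tool pointing down, closing line (tool y) at world yaw (deg)
    a=np.radians(yaw_y+90)/2; v=np.pi*np.array([np.cos(a),np.sin(a),0]); return v
def snapw(r,name):
    c=r.camera_info("wrist"); p,d=r.snapshot("wrist")
    np.savez(f"pics/{name}.npz",p=p,d=d,K=[c['fx'],c['fy'],c['cx'],c['cy']],T=c['cam_to_world'])
    return p,d,np.array([c['fx'],c['fy'],c['cx'],c['cy']]),np.array(c['cam_to_world'])
def ortho(p,K,T,cx,cy,z,half=.08,n=480):
    # top-down rectification on plane z; column=+x world, row=-y world
    g=np.linspace(-half,half,n); X,Y=np.meshgrid(cx+g,cy-g)
    C=(np.stack([X,Y,np.full_like(X,z)],-1)-T[:3,3])@T[:3,:3]
    rho=np.hypot(C[...,0],C[...,1])+1e-9; th=np.arctan2(rho,C[...,2])
    return cv2.remap(p,(K[2]+K[0]*th*C[...,0]/rho).astype(np.float32),(K[3]+K[1]*th*C[...,1]/rho).astype(np.float32),cv2.INTER_LINEAR)
E
python3 - <<'E'
from rig import r
from vis import *
N=(0.5569,0.1523)
r.move_pose([N[0],N[1],0.44],down(120))
s=r.read_state(); print(s['time'],s['ee_pos'],s['qpos'].round(2))
p,d,K,T=snapw(r,"w1")
o=ortho(p,K,T,*N,0.173,.07,420)
cv2.imwrite("pics/w1.png",np.hstack([cv2.resize(p,(380,285)),o[:285,:]] )[:,:,::-1] if 0 else np.hstack([cv2.copyMakeBorder(cv2.resize(p,(380,285)),0,135,0,0,0),o])[:,:,::-1])
E
```

```text
2.9583 [0.55710481 0.15152773 0.43994733] [ 0.17  0.14  1.24 -0.    1.76 -1.93]
```

View pics/w1.png

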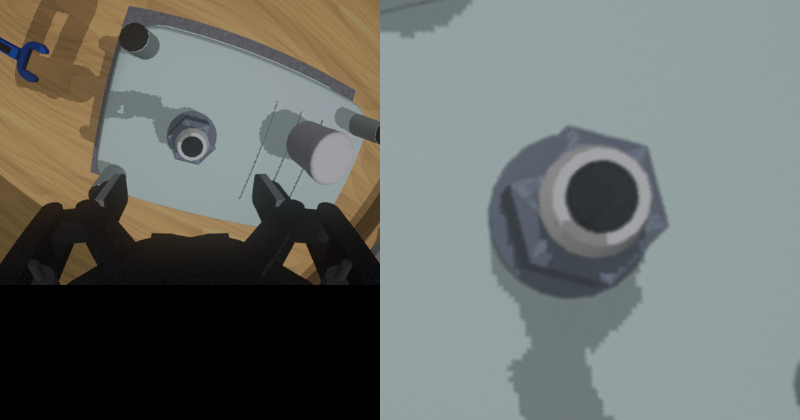

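The rectified view has hex corners at about (667,222), (570,127), (648,147), (510,188), (527,262) and (613,282). The opposite corners are 161 px apart, about 54 mm, against 55.4 mm expected. So the centre is about (0.5568,0.153) and the flat normals are at about 15.7° mod 60. I'll grip at yaw 135.7°.

```bash
python3 - <<'E'
from rig import r
from vis import *
N=(0.5568,0.1530); o=down(135.7)
def st(m):
    s=r.read_state(); print(m,round(s['time'],2),s['ee_pos'].round(4),'F',s['force'].round(1),'Tz',s['torque'].round(2),'w',round(s['gripper_width'],4),'g',round(s['grasp_force'],1),'q6',round(s['qpos'][5],3)); return s
r.move_pose([*N,0.40],o)
print(r.move_linear([*N,0.324],o,feed=.08,stop_force=12)); st('down')
r.clamp(30); s=st('grip')
q=s['qpos'].copy(); 
for a in [.3,.6,.85]:
    t=q.copy(); t[5]+=a; r.move_joints(t); st(a)
E
```

```text
False
down 4.47 [0.557  0.153  0.3248] F [-0.1  0.4 -0.5] Tz [ 0.05 -0.04  0.03] w 0.0853 g 0.0 q6 -2.198
grip 4.91 [0.5566 0.1533 0.3248] F [-2.3  1.9  3.7] Tz [ 0.2   0.4  -0.12] w 0.0475 g 34.1 q6 -2.198
0.3 5.3 [0.5566 0.1532 0.3247] F [-0.7  0.8  1.3] Tz [-0.08  0.07 -0.23] w 0.0478 g 33.9 q6 -1.9
0.6 5.69 [0.5567 0.1531 0.3245] F [-0.8  0.6 -0.5] Tz [-0.19  0.03 -0.25] w 0.0472 g 33.7 q6 -1.602
0.85 6.04 [0.5566 0.153  0.3244] F [-0.8 -1.4 -0.7] Tz [-0.48  0.01 -0.23] w 0.0475 g 33.6 q6 -1.353
```

```bash
python3 - <<'E'
from rig import r
from vis import *
s=r.read_state(); q=s['qpos'].copy(); q0=q[5]; a=0
while a<1.4:
    a+=.05; t=q.copy(); t[5]=q0+a; r.move_joints(t); s=r.read_state(); tz=s['torque'][2]
    if abs(tz)>.4: print(round(a,2),round(tz,2),round(s['qpos'][5],3),round(s['gripper_width'],4))
    if abs(tz)>.85: break
print(s['time'],a,s['qpos'][5],tz,s['ee_pos'],s['force'].round(1),s['grasp_force'])
E
```

```text
0.85 0.54 -0.506 0.0475
0.9 0.88 -0.457 0.0476
10.5417 0.9000000000000002 -0.45681712363417876 0.8812574788555835 [0.55655116 0.15280034 0.32404116] [-1.5 -5.  -4.3] 32.98961162567139
```

```bash
python3 - <<'E'
from rig import r
from vis import *
s=r.read_state(); q=s['qpos'].copy(); q0=q[5]
for a in (.04,.08,.11):
    t=q.copy(); t[5]=q0+a; r.move_joints(t); r.pause(.1); s=r.read_state(); tz=s['torque'][2]
    print(a,tz.round(2),s['qpos'][5].round(3),s['gripper_width'],s['grasp_force'])
    if abs(tz)>1.2: break
r.pause(.1)
t[5]-=.06; r.move_joints(t); s=r.read_state(); print(s['torque'][2]); 
print('yaw_y',np.degrees(s['qpos'][0]-s['qpos'][5]))
r.gripper_open()
e=s['ee_pos']; r.move_linear([e[0],e[1],.44],feed=.2)
p,d,K,T=snapw(r,"w2"); print(r.read_state()['time'])
o=ortho(p,K,T,.5568,.1532,0.172,.05,420)
cv2.imwrite("pics/w2.png",o[:,:,::-1])
E
```

```text
0.04 0.98 -0.421 0.04736858350554874 33.138989210128784
0.08 0.93 -0.381 0.047362704296684245 33.1158971786499
0.11 1.01 -0.351 0.04781760719514145 33.17701041698456
0.1603046758293002
yaw_y 33.12309333650979
13.1917
```

View pics/w2.png

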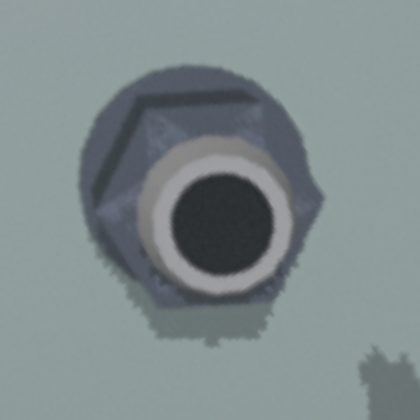

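The hex corners are at (325,196) and (96,208), so the flat normals are at 33° mod 60. That matches the gripper yaw of 33.1°, so there was no slip and the nut is seated with about 0.07 rad of snug. I plan to put the spanner on with its handle pointing at world 63°, clear of the feet and tin, and swing it about 48° clockwise. First I'll look at the spanner.

```bash
python3 - <<'E'
from rig import r
from vis import *
C=(0.612,-0.30)
r.move_pose([.5,-.05,.44],down(20))
r.move_pose([C[0],C[1]-.03,0.36],down(2))
s=r.read_state(); print(s['time'],s['ee_pos'],s['qpos'].round(2))
p,d,K,T=snapw(r,"w3")
o=ortho(p,K,T,*C,0.016,.14,560)
hsv=cv2.cvtColor(o,cv2.COLOR_RGB2HSV); m=((hsv[...,0]>105)&(hsv[...,0]<130)&(hsv[...,1]>130)).astype(np.uint8)
cv2.imwrite("pics/w3.png",np.hstack([o[:,:,::-1][:,140:420],cv2.cvtColor(m*255,cv2.COLOR_GRAY2BGR)[:,140:420]]))
E
```

```text
15.2333 [ 0.61249432 -0.32847991  0.36109539] [-0.57  0.42  1.04  0.    1.67 -0.61]
```

View pics/w3.png

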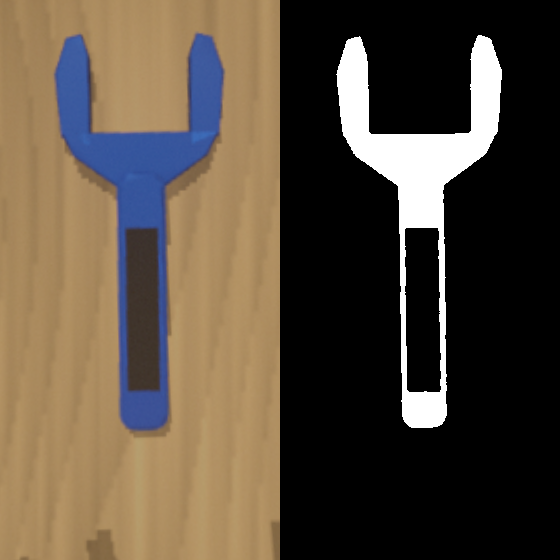

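The slot runs from column 90 to 189 with its floor at row 133, and the tail is at (145,428). That gives the spanner's origin at (0.613,-0.295) and a heading of 90.9°. The tip and tail rows agree with this, so I'll grip it.

```bash
cat > util.py <<'E'
from rig import r
from vis import *
def st(m):
    s=r.read_state(); print(m,round(s['time'],2),s['ee_pos'].round(4),'F',s['force'].round(1),'T',s['torque'].round(2),'w',round(s['gripper_width'],4),'g',round(s['grasp_force'],1),'q6',round(s['qpos'][5],3)); return s
E
python3 - <<'E'
from util import *
O=(0.6132,-0.295); o=down(0.9)
r.move_pose([*O,.25],o)
print(r.move_linear([*O,.178],o,feed=.08,stop_force=10)); st('down')
r.clamp(60); st('grip')
r.move_linear([*O,.45],o,feed=.2); st('lift')
N=np.array([0.5567,0.1530]); u=np.array([np.cos(np.radians(63)),np.sin(np.radians(63))])
A=N+.170*u
print(r.ik([*A,.45],down(153)))
r.move_pose([.62,.05,.46],down(80))
r.move_pose([*A,.45],down(153)); r.move_linear([*A,.40],feed=.15); st('app')
p,d,K,T=snapw(r,"w4")
o=ortho(p,K,T,*(N+.05*u),0.23,.10,400)
cv2.imwrite("pics/w4.png",np.hstack([cv2.copyMakeBorder(cv2.resize(p,(400,300)),0,100,0,0,0),o])[:,:,::-1])
E
```

```text
False
down 16.87 [ 0.6135 -0.2952  0.1788] F [-0.3 -1.2  0.5] T [-0.01  0.02  0.06] w 0.0854 g 0.0 q6 -0.547
grip 17.46 [ 0.6134 -0.2951  0.1785] F [-0.3 -0.4  1.8] T [ 0.01  0.07 -0.01] w 0.0223 g 62.7 q6 -0.547
lift 18.97 [ 0.6133 -0.295   0.448 ] F [ 0.5  0.1 -3. ] T [-0.04  0.03 -0.01] w 0.0226 g 62.1 q6 -0.547
[ 0.36721334  0.44415355  0.84266686  0.          1.85477224 -2.30314041]
app 21.75 [0.6343 0.3032 0.4   ] F [-0.3 -0.2 -1.3] T [0.07 0.03 0.05] w 0.0225 g 62.1 q6 -2.303
```

View pics/w4.png

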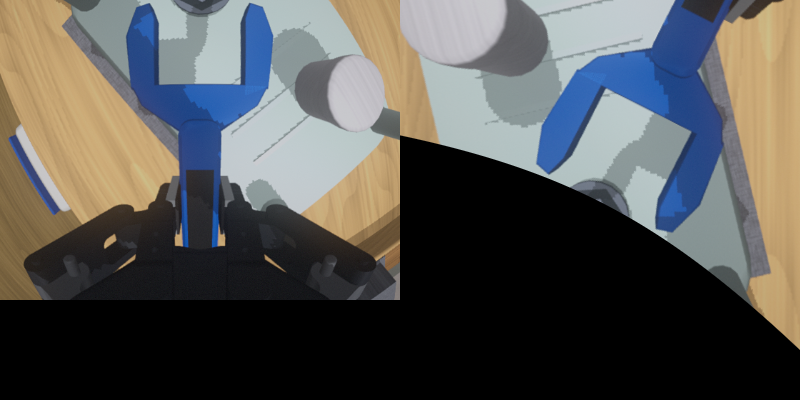

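The spanner sits squarely in the grip. The slot floor measures (0.6037,0.2432) against an expected (0.6034,0.2426), and the slot axis is at 63.2°. I'll lower it and slide it onto the nut.

```bash
python3 - <<'E'
from util import *
N=np.array([0.5567,0.1530]); u=np.array([np.cos(np.radians(63)),np.sin(np.radians(63))])
o=down(153)
print(r.move_linear([*(N+.17*u),.331],o,feed=.12,stop_force=8)); st('low')
print(r.move_linear([*(N+.13*u),.331],o,feed=.06,stop_force=8)); st('mouth')
print(r.move_linear([*(N+.10*u),.331],o,feed=.04,stop_force=8)); st('in')
p,d,K,T=snapw(r,"w5")
cv2.imwrite("pics/w5.png",p[:280,100:460,::-1])
E
```

```text
False
low 22.52 [0.6341 0.3046 0.3322] F [-0.   0.3 -2. ] T [ 0.   -0.07  0.02] w 0.0226 g 62.1 q6 -2.303
False
mouth 23.34 [0.6157 0.2688 0.3311] F [ 0.2  0.1 -2.1] T [ 0.1  -0.01 -0.01] w 0.0225 g 62.1 q6 -2.343
False
in 24.24 [0.6021 0.2422 0.3311] F [-0.3  0.3 -1.4] T [ 0.08 -0.02  0.01] w 0.0227 g 62.1 q6 -2.375
```

View pics/w5.png

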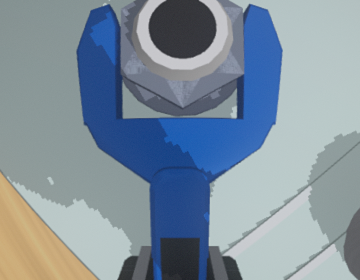

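The nut is between the jaw faces, in the slot at image (122–245, 0–118). Now I'll swing it clockwise in small arcs while watching the torque.

```bash
python3 - <<'E'
from util import *
N=np.array([0.5567,0.1530])
for th in list(range(60,23,-3)):
    a=np.radians(th); u=np.array([np.cos(a),np.sin(a)])
    r.move_linear([*(N+.10*u),.331],down(th+90),feed=.04)
    s=r.read_state(); rr=s['ee_pos'][:2]-N; F=s['force']
    M=rr[0]*F[1]-rr[1]*F[0]+s['torque'][2]
    print(th,round(s['time'],2),'F',F.round(1),'Tz',s['torque'][2].round(2),'M',round(M,2),'ee err',(rr-.1*u).round(4),'w',s['gripper_width'].round(4))
    if np.linalg.norm(F)>45: break
p,d,K,T=snapw(r,"w6")
o=ortho(p,K,T,*N,0.172,.05,400)
cv2.imwrite("pics/w6.png",np.hstack([p[:280,100:460],cv2.resize(o,(280,280))])[:,:,::-1])
E
```

```text
Traceback (most recent call last):
AttributeError: 'float' object has no attribute 'round'
```

```bash
python3 - <<'E'
from util import *
N=np.array([0.5567,0.1530])
for th in list(range(57,23,-3)):
    a=np.radians(th); u=np.array([np.cos(a),np.sin(a)])
    r.move_linear([*(N+.10*u),.331],down(th+90),feed=.04)
    s=r.read_state(); rr=s['ee_pos'][:2]-N; F=s['force']
    M=rr[0]*F[1]-rr[1]*F[0]+s['torque'][2]
    print(th,round(s['time'],2),'F',F.round(1),'Tz',round(s['torque'][2],2),'M',round(M,2),'ee err',(rr-.1*u).round(4),'w',round(s['gripper_width'],4))
    if np.linalg.norm(F)>45: break
p,d,K,T=snapw(r,"w6")
o=ortho(p,K,T,*N,0.172,.05,400)
cv2.imwrite("pics/w6.png",np.hstack([p[:280,100:460],cv2.resize(o,(280,280))])[:,:,::-1])
E
```

```text
57 24.86 F [-1.7  1.3 -1.3] Tz -0.21 M 0.01 ee err [-0.0003  0.0003] w 0.0228
54 25.14 F [-3.2  1.9 -2. ] Tz -0.36 M 0.01 ee err [-0.0004  0.0003] w 0.0224
51 25.43 F [-5.3  2.3 -1.8] Tz 0.06 M 0.62 ee err [-0.0006  0.0006] w 0.0225
48 25.71 F [-4.   4.6 -1.2] Tz 0.32 M 0.93 ee err [-0.0007  0.001 ] w 0.0226
45 25.99 F [-4.3  4.2 -1.2] Tz 0.43 M 1.03 ee err [-0.0007  0.001 ] w 0.0227
42 26.27 F [-4.2  3.3 -1.2] Tz 0.43 M 0.96 ee err [-0.0006  0.001 ] w 0.0227
39 26.56 F [-4.7  4.7 -0.8] Tz 0.38 M 1.05 ee err [-0.0006  0.001 ] w 0.0226
36 26.84 F [-4.   3.3 -1. ] Tz 0.39 M 0.9 ee err [-0.0006  0.001 ] w 0.0227
33 27.12 F [-3.8  4.8 -0.9] Tz 0.4 M 1.01 ee err [-0.0005  0.001 ] w 0.0227
30 27.41 F [-3.4  4.3 -1.4] Tz 0.42 M 0.96 ee err [-0.0005  0.001 ] w 0.0226
27 27.69 F [-4.6  4.9 -0.6] Tz 0.41 M 1.06 ee err [-0.0005  0.001 ] w 0.0226
24 27.98 F [-3.2  4.7 -2.2] Tz 0.39 M 0.95 ee err [-0.0004  0.001 ] w 0.0227
```

View pics/w6.png

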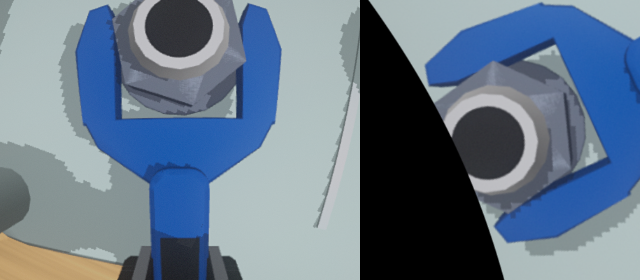

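The nut is engaged at the jaw corners, and the torque has levelled off at about 1.0 Nm since roughly 49°. That puts snug near 0.52 rad, so I'll go on to 8°, for about 0.8.

```bash
python3 - <<'E'
from util import *
N=np.array([0.5567,0.1530])
def go(th,rad=.1,feed=.04):
    a=np.radians(th); u=np.array([np.cos(a),np.sin(a)])
    r.move_linear([*(N+rad*u),.331],down(th+90),feed=feed)
for th in (21,18,15,12,9,8):
    go(th); s=r.read_state(); rr=s['ee_pos'][:2]-N; F=s['force']
    print(th,'M',round(rr[0]*F[1]-rr[1]*F[0]+s['torque'][2],2))
r.pause(.1)
for th in (11,15,19): go(th)
st('back')
for rad in (.12,.145,.175): go(19,rad,.06); st(rad)
s=r.read_state(); e=s['ee_pos']
r.move_linear([e[0],e[1],.45],feed=.2); st('up')
p,d,K,T=snapw(r,"w7")
o=ortho(p,K,T,*N,0.172,.05,400)
cv2.imwrite("pics/w7.png",np.hstack([p[:400,100:460],o])[:,:,::-1])
q,dd=r.snapshot("scene"); cv2.imwrite("pics/s7.png",q[:,:,::-1])
E
```

```text
21 M 1.06
18 M 0.97
15 M 1.05
12 M 1.03
9 M 0.85
8 M 1.09
back 30.73 [0.6514 0.1849 0.331 ] F [ 0.2  1.9 -1.3] T [ 0.28  0.01 -0.15] w 0.0223 g 62.2 q6 -1.707
0.12 31.21 [0.6705 0.1917 0.3307] F [-0.1 -0.  -2.3] T [ 0.1  -0.09 -0.07] w 0.0226 g 62.1 q6 -1.705
0.145 31.77 [0.6938 0.2001 0.3308] F [ 0.   0.5 -2. ] T [ 0.01 -0.05 -0.01] w 0.0223 g 62.1 q6 -1.7
0.175 32.42 [0.7221 0.21   0.3308] F [ 0.9  0.3 -1.8] T [ 0.01 -0.    0.04] w 0.0224 g 62.1 q6 -1.695
up 33.17 [0.722  0.2099 0.4488] F [ 0.2 -0.4 -2.4] T [-0.02  0.01 -0.01] w 0.0224 g 62.2 q6 -1.695
```

View pics/w7.png

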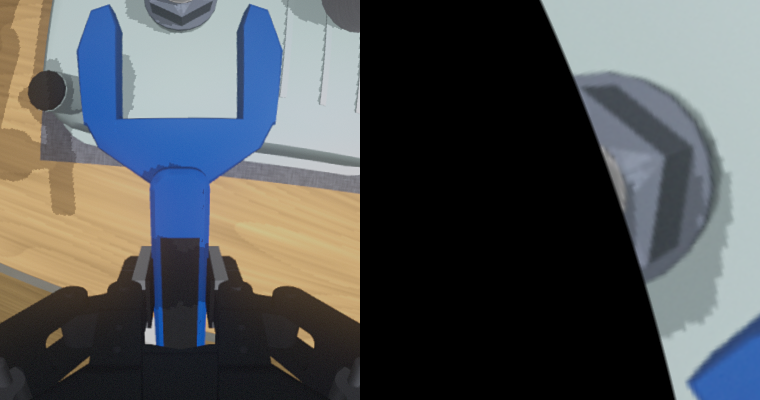

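The visible hex edge from (667,157) to (652,250) has its normal at about -9°. The nut has turned about 42° from 33°, and with the finger part that makes snug about 0.8 rad. Now I'll lay the spanner back at its old place.

```bash
python3 - <<'E'
from util import *
O=(0.6134,-0.295); o=down(0.9)
r.move_pose([.64,.0,.46],down(50))
r.move_pose([*O,.40],o); r.move_linear([*O,.20],o,feed=.15); st('over')
print(r.move_linear([*O,.1765],o,feed=.03,stop_force=4)); st('touch')
r.pause(.2); r.gripper_open(); st('open'); r.pause(.2)
r.move_linear([*O,.36],o,feed=.15)
p,d,K,T=snapw(r,"w8")
r.move_pose([.35,-.45,.42],down(-40)); r.pause(.2); st('end')
c=r.camera_info("scene"); p,d=r.snapshot("scene")
np.savez("pics/scene9.npz",p=p,d=d,K=[c['fx'],c['fy'],c['cx'],c['cy']],T=c['cam_to_world'])
cv2.imwrite("pics/scene9.png",p[:,:,::-1])
p,d,K,T=load("scene9"); W=cloud(d,K,T); p0,d0,K0,T0=load("scene0"); W0=cloud(d0,K0,T0)
h=cv2.cvtColor(p,cv2.COLOR_RGB2HSV); h0=cv2.cvtColor(p0,cv2.COLOR_RGB2HSV)
f=lambda h:(h[...,0]>105)&(h[...,0]<130)&(h[...,1]>150)
R=np.s_[230:285,140:240]
for H,w in ((h0,W0),(h,W)):
    q=w[R][f(H[R])]; print(np.nanmean(q,0).round(4),np.nanpercentile(q[:,2],[5,50,95]).round(4))
for n,b in dict(brush=np.s_[188:218,172:236],rattle=np.s_[192:248,90:128],tin=np.s_[215:262,425:470]).items():
    lo=.19 if n=='tin' else .012
    for w in (W0,W):
        q=w[b].reshape(-1,3); q=q[q[:,2]>lo]; print(n,len(q),q.mean(0).round(4))
E
```

```text
over 36.81 [ 0.6139 -0.2952  0.2016] F [ 0.2  0.1 -1.7] T [-0.03  0.08  0.02] w 0.0227 g 62.1 q6 -0.547
True
touch 37.48 [ 0.6132 -0.2949  0.1785] F [ 0.5 -0.7  4.6] T [-0.07 -0.1  -0.03] w 0.0225 g 62.9 q6 -0.547
open 38.31 [ 0.6125 -0.2945  0.1766] F [ 0.5 -0.1  0. ] T [-0.03 -0.04 -0.04] w 0.0853 g 0.0 q6 -0.547
end 41.33 [ 0.3511 -0.4495  0.4194] F [-0.  -0.3  0.2] T [-0.04 -0.01 -0.01] w 0.0851 g 0.0 q6 -0.311
[ 0.6163 -0.2584  0.0192] [0.012  0.0184 0.0271]
[ 0.6165 -0.2574  0.0192] [0.0125 0.0183 0.0271]
brush 591 [ 0.4534 -0.2847  0.026 ]
brush 595 [ 0.4535 -0.2848  0.026 ]
rattle 807 [ 0.5942 -0.4937  0.0398]
rattle 801 [ 0.5944 -0.4937  0.0398]
tin 781 [0.4901 0.3009 0.2044]
tin 782 [0.4901 0.3009 0.2045]
```

View pics/scene9.png

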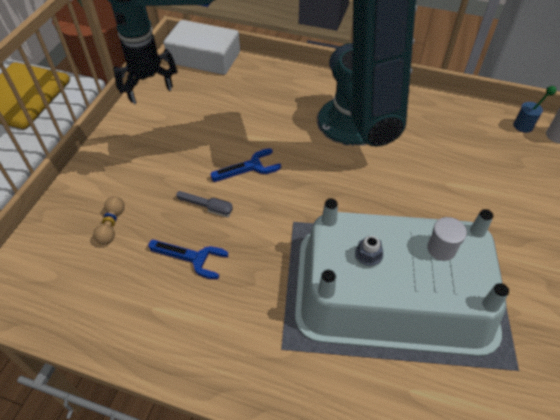

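The spanner lies flat at its old place, at (190,258). The brush, rattle and tin haven't moved, so I'm handing the job in.

```bash
python3 -c "
from rig import r
print(r.finish_job())"
```

```text
the job is handed in; nothing more can be done
None
```

I've handed the job in, but no verdict came back: the nut was seated by hand and tightened with the spanner to about 0.8 rad (estimated from torque and camera views), the spanner is flat on the table, and the tin, brush and rattle haven't moved.

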